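Refill a glue flask on the sprung dock

TASK

Slide the yellow tape roll that someone parked on the glue refill dock up off its brass spigot and lay it flat in the grey tray. Then set the round white glue flask, kept upright, into the dock's red sprung ring and press it straight down until the ring is fully down, and finish while still holding it pressed there. Leave everything else on the table where it is.

Things in the scene. Friction and masses are not known exactly. Their poses are not given: they have to be found in the camera images.
- dock: glue refill dock, fixed to the table: blue base plate 120 x 120 x 12 mm with a low grey cup (74 mm across, top 34 mm above the table) and, on its vertical centre line, a brass spigot 12 mm thick whose tip is 82 mm above the table. The sprung red ring sits round the spigot above the cup. Origin: centre of the underside, z up
- ring_seat (a point): centre of the top rim of the red sprung ring (62 mm across outside, hole 48 mm, 12 mm tall), on the spigot's line; 60 mm above the table when the ring is up, and it moves down with the ring; z up. The rim is the seat of the flask
- ring (a joint): how far the red ring is pressed down, m: 0 up, 0.018 fully down at its stop. Its spring pushes up with 4 N at the top and 13 N fully down, and lifts the ring again when let go
- tape_roll: yellow tape roll with a cardboard core, 66 mm across, 18 mm tall, hole 26 mm, about 60 g; at the start it lies flat on the red ring with the spigot through its hole (22 mm of spigot stands above the ring's rim). Origin: centre of its underside, z along its axis
- tray: shallow grey tray fixed to the table, 170 (x) x 150 (y) mm outside, 22 mm tall, walls and floor 5 mm thick, empty. Origin: centre of its underside, z up
- flask: round white glue flask, 95 mm tall, 130 to 250 g, standing: ball body 66 mm across (widest 27 mm up), flat foot 38 mm across, firm orange cap 28 mm across from 62 to 95 mm up, flat top. In the foot's centre an open socket 22 mm wide, 50 mm deep goes over the spigot. Seated, the foot is about 4 mm below the ring's rim. Origin: centre of the foot, z up
- flask_cap (a point): centre of the flat top of the flask's orange cap, 95 mm above the foot
- glue_jar: small white jar with a blue cap, 40 mm wide, 55 mm tall; not part of the job; origin at its underside
- blue_tape: blue roll of tape lying on the table, 80 mm wide, 25 mm tall; not part of the job; origin at its underside
- brush: flat brush with a wooden handle, lying on the table; not part of the job; origin at its underside
- massing: small stepped wooden block model, 60 x 50 mm, 60 mm tall; not part of the job; origin at its underside
- carton: tall red carton, 90 x 70 x 200 mm; not part of the job; origin at its underside
- phone: flat white phone, 140 x 70 x 9 mm; not part of the job; origin at its underside
- brush_cup: grey cup with brushes in it, 70 mm wide, 80 mm tall (brushes reach 180 mm); not part of the job; origin at its underside

How it is judged (in metres and radians):
On the way, in this order (a step that is already met when the one before it is completed fails the run):
1. the tape roll has been lifted clear of the spigot's tip, with the ring up (z of tape_roll in the frame of dock above 0.083 m and value of joint ring below 0.006 m), for 0.1 s.
2. the tape roll lies flat in the tray, let go (x of tape_roll in the frame of tray between -0.052 and 0.052 m and y of tape_roll in the frame of tray between -0.042 and 0.042 m and z of tape_roll in the frame of tray below 0.01 m and angle between tape_roll's own z axis and vertical below 0.1 rad and linear speed of tape_roll below 0.02 m/s and contact force between tape_roll and the arm below 0.2 N and contact force between tape_roll and the fingers below 0.2 N), for 0.2 s.
3. the flask is seated upright in the ring and the robot presses it fully down (value of joint ring above 0.0155 m and horizontal distance between flask and ring_seat below 0.004 m and z of flask in the frame of ring_seat between -0.01 and 0 m and angle between flask's own z axis and vertical below 0.12 rad and contact force between flask and dock above 6 N and contact force between flask and the fingers above 3 N and linear speed of flask below 0.01 m/s), for 0.3 s.
At the end, for the whole second after the job is handed in: Flask in the ring, centred to 4 mm, foot under the rim, upright to 0.12 rad, still, pressed by the fingers (over 3 N; on the dock over 6 N), ring down over 15.5 of 18 mm. Tape roll flat on the tray floor, within 52 x 42 mm of its centre, at rest, untouched by the robot (all of step 2 and all of step 3); the arm keeps its last pose, push and grip.
It fails at once if the flask is tipped by more than 0.6 rad (angle between flask's own z axis and vertical above 0.6 rad).
It fails at once if a bystander is moved by more than 25 mm (distance of any of glue_jar, blue_tape, brush, massing, carton, phone, brush_cup from where it was at the start of the episode above 0.025 m).
It also fails if it takes over 67 s, if anything falls off the work surface, if the arm or the gripper's body presses on something with over 40 N, if the wrist force passes 120 N, or if a joint passes its speed limit or range.

ROBOT

A 6-joint arm with a two-finger parallel gripper is mounted at the origin on the work surface. World frame = base frame: x ahead of the robot, y to its left, z up, the work surface at z = 0. Lengths are in mm, angles in degrees, forces in N, time in s.
With the tool pointing down it reaches from about 300 to 850 mm from the base axis. Payload 4.2 kg.
Tool frame: the origin (TCP) lies midway between the tips of the shut fingers; the grasp point (between the pads) lies 19 mm behind it; z points along the fingers, y is the line along which they close (so a half turn about z gives the same grasp; the last joint's range is limited). The gripper opens to 91 mm and grips with 3 to 60 N. Pads are 32 mm wide; open, the fingers measure 118 mm over their backs; the gripper's body (76 mm by 178 mm) begins 60 mm behind the grasp point.
Start: joints at [-1.146, 18.312, 89.639, -0, 72.044, -1.146], TCP at [575.016, 0, 213.976] pointing down, gripper open.
Joint ranges: [-177.97, 177.97], [-48.28, 115.42], [12.27, 149.76], [-77.06, 257.06], [2.81, 150.46], [-146.56, 146.56]. Speed limits (degrees/s): [147.25, 147.25, 180, 180, 180, 180].

INTERFACE

Orientations are given as [roll, pitch, yaw] about the fixed x, y, z axes, in that order (R = Rz(yaw) Ry(pitch) Rx(roll)).
In Python, from workcell import env gives the robot as it stands.
- The arm moves only by the shell command python3 -m jog 'ROWS' [FORCE]. ROWS is a JSON object of lists of equal length, an entry for each row: "jaw": the finger opening in mm, from 0 to 91.2; "slide": the shift along the tool's x, y, z in units of 30 mm (1.0 is 30 mm), a list of three; "spin": the turn about the tool's z in units of 8 degrees (1.0 is 8 degrees). In form: {"jaw": [jaw, ...], "slide": [[dx, dy, dz], ...], "spin": [spin, ...]}. A call has 1 to 10 rows; each row shifts and turns the commanded pose from where the row before left it, along the tool's axes as they then stand; what a row does not reach is not made up. A row lasts 1/10 s, in which the tool goes at most 50 mm and 8.59 degrees, less where a joint would pass 70% of its speed; a pose out of reach is approached as far as the arm can. A call is refused whole if a number of a shift passes 1 or a number of a turn 1, either way. A call with a gripper value outside its range is refused whole. The fingers move at their own pace and stop on an object; FORCE is the grip in N (left out, the last holds). Time passes only in rows, so rows that do not move let the fingers close. It gives the time, the measured TCP pose, the force, the opening and the grip force at its end, in the units of the state.
- env.state(): the state, without advancing time (a new reading comes with each control period).
- env.grab_frame(name): name is "scene" or "side" or "wrist"; returns the picture (480x640x3 uint8, red, green, blue); there is no depth.
- env.camera_model(name): a dict with "fx", "fy", "cx", "cy" (pixels), "camera_from_world" (4x4, takes a point from world to camera coordinates). Camera axes: x right, y up, looking along -z (the intrinsics and any distortion apply to the point x, -y, -z); pixel columns grow to the right and rows downward; lengths in mm; the calibration is good to about 2 mm. A picture is of the moment at which its call begins: read the wrist's pose just before it. camera_model takes no time and is no camera call; for the wrist camera it gives the pose at the moment of the call.
- env.job_done(): hands the job in; it is judged then, once.
The state is a dict: "time_s": time; "qpos": joint angles; "qvel": joint speeds; "effort": joint torques, N m; "ee_pos": TCP position; "ee_rot": TCP orientation; "force": force on the tool from outside, world axes, zero at the start; "torque": the same for the moment, N m; "gripper_width": finger opening in mm; "gripper_force": force on a finger pad.
Only numpy, scipy, OpenCV 4.12 (cv2) and the standard library are available. Lean on these libraries where they do the work, as an engineer would, in place of code of your own. Each camera call takes 0.05 s, during which the arm holds its last target. There are 200 camera calls.

## Working session

There is one attempt and no reset: what is moved stays moved. The work goes in short steps, Python scripts to look and compute and a shell command to move; the robot and the scene stay as the last step left them, time stands still between calls to the robot, and variables do not carry over. Pictures are saved under pics/ and viewed, at most 10 in all, crops included, and the job is handed in when it is done.

```bash
ls; mkdir -p pics; python3 - <<'E'
from workcell import env
import cv2,numpy as np
print(env.state())
for n in("scene","side"):
    f=env.grab_frame(n); cv2.imwrite(f"pics/{n}0.png",f[:,:,::-1]); m=env.camera_model(n); print(n,{k:np.round(v,3).tolist() if not isinstance(v,str) else v for k,v in m.items()})
E
```

```text
pics
{'time_s': 0.0, 'qpos': array([-1.14509734e+00,  1.83497884e+01,  8.97068212e+01, -7.14425291e-04,
        7.20434235e+01, -1.14458666e+00]), 'qvel': array([-0.04595931, -0.10007118, -0.04657696,  0.02090055,  0.00907028,
       -0.06041635]), 'effort': array([-5.01459035e-04, -4.12465632e+01, -2.31973493e+01,  7.28826877e-02,
        4.58198413e-02, -1.41870069e-04]), 'ee_pos': array([5.74490066e+02, 1.51888938e-02, 2.13136041e+02]), 'ee_rot': array([-1.79899973e+02, -1.31910366e-03,  8.99997090e+01]), 'force': array([-0.21903227,  0.08432549, -0.20960262]), 'torque': array([ 0.00564027, -0.00044839,  0.03007986]), 'gripper_force': 0.0, 'gripper_width': 91.17735561668857}
scene {'fx': 550.687, 'fy': 550.687, 'cx': 320.601, 'cy': 235.367, 'camera_from_world': [[-0.177, 0.984, 0.006, 91.341], [-0.804, -0.148, 0.577, 390.459], [0.568, 0.097, 0.817, -1937.442], [0.0, 0.0, 0.0, 1.0]]}
side {'fx': 440.576, 'fy': 440.576, 'cx': 314.66, 'cy': 241.12, 'camera_from_world': [[0.954, -0.301, 0.0, -550.671], [0.186, 0.593, 0.784, -184.833], [-0.236, -0.747, 0.621, -1071.639], [0.0, 0.0, 0.0, 1.0]]}
```

View pics/scene0.png

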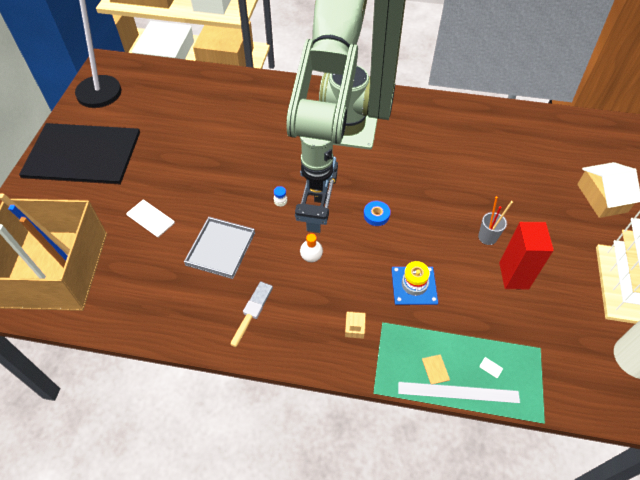

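View pics/side0.png

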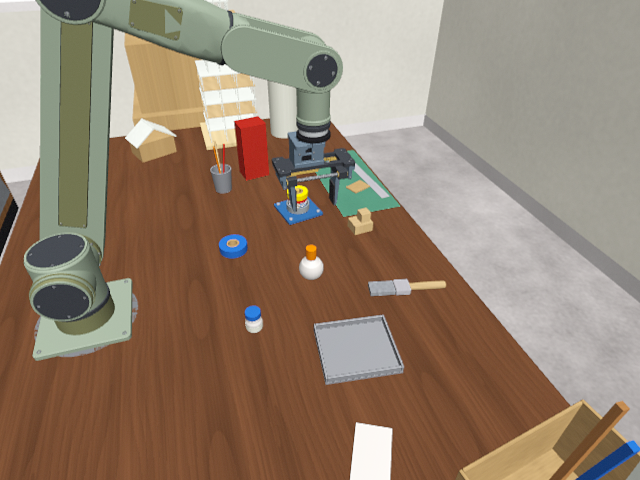

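The scene view shows the dock with the yellow roll at (416,278), the flask at (311,250) with its orange cap at (311,240), and the tray at (220,247). The side view shows the dock at (299,205) partly behind the gripper, the flask at (311,265), and the tray at (358,348).

```bash
cat >h.py <<'E'
from workcell import env
import cv2,numpy as np
def ray(m,u,v):
    T=np.array(m["camera_from_world"]);R,t=T[:3,:3],T[:3,3]
    d=R.T@np.array([(u-m["cx"])/m["fx"],-(v-m["cy"])/m["fy"],-1]);return -R.T@t,d
def plane(m,u,v,z):
    c,d=ray(m,u,v);return (c+d*(z-c[2])/d[2])[:2]
def tri(m1,p1,m2,p2):
    A=np.zeros((3,3));b=np.zeros(3)
    for m,p in((m1,p1),(m2,p2)):
        c,d=ray(m,*p);d=d/np.linalg.norm(d);P=np.eye(3)-np.outer(d,d);A+=P;b+=P@c
    return np.linalg.solve(A,b)
def proj(m,p):
    T=np.array(m["camera_from_world"]);q=T[:3,:3]@np.array(p,float)+T[:3,3]
    return np.array([m["cx"]+m["fx"]*q[0]/-q[2],m["cy"]-m["fy"]*q[1]/-q[2]])
def mask(im,lo,hi,roi):
    h=cv2.cvtColor(im,cv2.COLOR_RGB2HSV);k=cv2.inRange(h,lo,hi)
    z=np.zeros_like(k);u0,v0,u1,v1=roi;z[v0:v1,u0:u1]=k[v0:v1,u0:u1];return z
def big(k):
    c,_=cv2.findContours(k,cv2.RETR_EXTERNAL,cv2.CHAIN_APPROX_NONE);return max(c,key=cv2.contourArea)
E
python3 - <<'E'
from h import *
S=cv2.imread("pics/scene0.png")[:,:,::-1].copy();D=cv2.imread("pics/side0.png")[:,:,::-1].copy()
ms,md=env.camera_model("scene"),env.camera_model("side")
# blue plate, tray, cap, ball, tape in the scene view
def rep(n,im,m,lo,hi,roi,zs):
    c=big(mask(im,lo,hi,roi));h=cv2.convexHull(c);r=cv2.boundingRect(c)
    M=cv2.moments(h);u=(M["m10"]/M["m00"],M["m01"]/M["m00"])
    print(n,"bbox",r,"cen",np.round(u,1),[np.round(plane(m,*u,z),1).tolist() for z in zs]);return h,u
for nm,im,m,rois in(("scene",S,ms,dict(p=(370,245,460,320),t=(170,205,270,290),o=(295,225,330,252),b=(290,235,335,270),y=(395,255,440,295))),
                    ("side",D,md,dict(p=(265,180,335,232),t=(300,305,415,390),o=(298,240,325,262),b=(290,250,335,290),y=(280,180,315,205)))):
    h,_=rep(nm+" plate",im,m,(100,150,60),(125,255,255),rois["p"],[12])
    W=np.array([plane(m,*p[0],12) for p in h],np.float32);print("   rect",cv2.minAreaRect(W))
    h,_=rep(nm+" tray",im,m,(0,0,70),(179,70,255),rois["t"],[22])
    W=np.array([plane(m,*p[0],22) for p in h],np.float32);print("   rect",cv2.minAreaRect(W))
    rep(nm+" cap",im,m,(5,180,150),(20,255,255),rois["o"],[78])
    h,_=rep(nm+" ball",im,m,(0,0,120),(179,60,255),rois["b"],[27])
    print("   circ",cv2.minEnclosingCircle(h), plane(m,*cv2.minEnclosingCircle(h)[0],27))
    rep(nm+" tape",im,m,(22,150,120),(35,255,255),rois["y"],[78,69])
E
```

```text
scene plate bbox (392, 267, 46, 38) cen [413.9 285.5] [[617.6, 284.6]]
   rect ((616.300537109375, 284.5946960449219), (119.73992156982422, 118.90792846679688), 10.399334907531738)
scene tray bbox (184, 217, 71, 62) cen [219.5 247.1] [[597.0, -285.5]]
   rect ((593.1904296875, -286.03875732421875), (157.9674835205078, 181.6768798828125), 82.38993835449219)
scene cap bbox (305, 233, 12, 14) cen [310.8 239.1] [[559.0, -21.0]]
scene ball bbox (300, 241, 23, 21) cen [311.  250.7] [[564.3, -20.0]]
   circ ((311.0, 250.40625), 11.157050132751465) [563.30302315 -20.13814449]
scene tape bbox (405, 261, 24, 24) cen [416.5 272.4] [[615.3, 281.8], [609.6, 282.7]]
side plate bbox (274, 198, 48, 27) cen [297.6 210. ] [[606.2, 273.7]]
   rect ((608.564208984375, 279.3709716796875), (118.8243408203125, 125.35507202148438), 10.324759483337402)
side tray bbox (314, 314, 90, 71) cen [356.6 349. ] [[579.6, -300.4]]
   rect ((582.0028686523438, -293.6043395996094), (165.2600860595703, 173.60418701171875), 82.39398956298828)
side cap bbox (306, 244, 11, 16) cen [310.8 251.5] [[562.4, -13.7]]
side ball bbox (299, 257, 25, 23) cen [310.9 267.5] [[560.9, -18.9]]
   circ ((310.8823547363281, 267.1176452636719), 12.370538711547852) [561.33641428 -17.31658036]
side tape bbox (295, 185, 13, 16) cen [300.8 192.3] [[617.5, 271.0], [621.3, 284.8]]
```

```bash
python3 -m jog '{"jaw":[91,91,91,91,91,91,91,91,91,91],"slide":[[0.95,0.14,0],[0.95,0.14,0],[0.95,0.14,0],[0.95,0.14,0],[0.95,0.14,0],[0.95,0.14,0],[0.95,0.14,0],[0.95,0.14,0],[0.95,0.14,0],[0.95,0.14,0]],"spin":[0,0,0,0,0,0,0,0,0,0]}' 40
python3 -m jog '{"jaw":[91,91,91],"slide":[[0,0,0],[0,0,0],[0,0,0]],"spin":[0,0,0]}'
python3 - <<'E'
from h import *
s=env.state();m=env.camera_model("wrist");f=env.grab_frame("wrist");cv2.imwrite("pics/w1.png",f[:,:,::-1])
print(s["ee_pos"],s["ee_rot"]);T=np.array(m["camera_from_world"]);print(m["fx"],m["cx"],m["cy"],"cam",-T[:3,:3].T@T[:3,3]);print(T.round(2))
print(proj(m,(616,284,82)),proj(m,s["ee_pos"]))
E
```

```text
time_s: 1.1
ee_pos: [616.8, 286.1, 213.3]
ee_rot: [-179.9, 0.0, 90.0]
force: [-0.1, -0.1, 0.3]
gripper_width: 91.0
gripper_force: 0.0
time_s: 1.4
ee_pos: [616.8, 284.1, 213.7]
ee_rot: [-180.0, 0.0, 90.0]
force: [-0.2, -0.5, 0.5]
gripper_width: 90.8
gripper_force: 0.0
[616.78002054 284.0664663  213.68309553] [-1.79960021e+02  4.72228888e-02  8.99694036e+01]
409.774748970299 312.249456554552 243.0833646732387 cam [617.03349644 356.46996465 384.33335812]
[[ 1.0000e+00 -0.0000e+00 -0.0000e+00 -6.1635e+02]
 [ 0.0000e+00  9.7000e-01 -2.5000e-01 -2.4732e+02]
 [ 0.0000e+00  2.5000e-01  9.7000e-01 -4.6310e+02]
 [ 0.0000e+00  0.0000e+00  0.0000e+00  1.0000e+00]]
[311.41184324 234.20120665] [312.2320266  302.63780448]
```

View pics/w1.png

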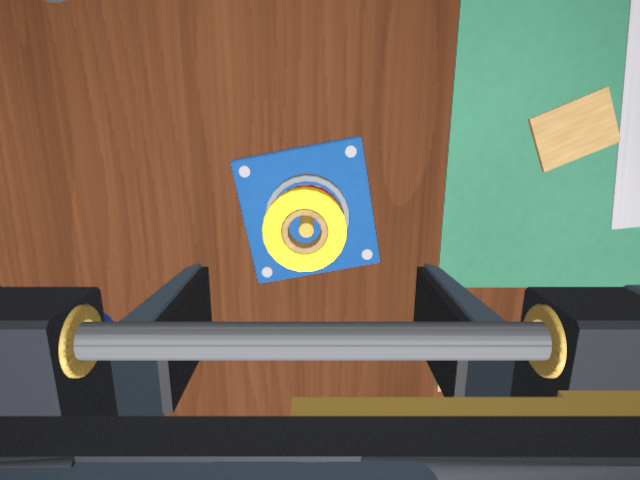

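The wrist view shows the whole dock: roll centred near (305,230), spigot tip at (306,230), plate corners (232,161), (360,138), (380,262), (259,283).

```bash
python3 - <<'E'
from h import *
m=env.camera_model("wrist");I=cv2.imread("pics/w1.png")[:,:,::-1].copy()
c=cv2.convexHull(big(mask(I,(100,120,60),(125,255,255),(215,125,395,290))))
print("plate",cv2.minAreaRect(np.array([plane(m,*p[0],12) for p in c],np.float32)))
for z in (78,):
  c=cv2.convexHull(big(mask(I,(24,180,120),(35,255,255),(240,170,370,290))))
  W=np.array([plane(m,*p[0],z) for p in c],np.float32);print("tape",cv2.minEnclosingCircle(W),cv2.fitEllipse(W))
k=mask(I,(15,100,60),(30,255,255),(299,222,314,238));M=cv2.moments(k,True);print("tip",M["m00"],plane(m,M["m10"]/M["m00"],M["m01"]/M["m00"],82))
E
```

```text
plate ((611.9943237304688, 287.55621337890625), (118.33899688720703, 118.2866439819336), 10.432940483093262)
tape ((614.0289916992188, 310.46038818359375), 20.84361457824707) ((611.635009765625, 285.087158203125), (63.09628677368164, 68.02237701416016), 8.724059104919434)
tip 186.0 [611.82947018 288.25755319]
```

```bash
python3 -m jog '{"jaw":[91,91,91,91,91,91,91,91,91,91],"slide":[[0.12,-0.15,0],[0,0,0.6],[0,0,0.8],[0,0,0.8],[0,0,0.8],[0,0,0.8],[0,0,0.7],[0,0,0.5],[0,0,0.35],[0,0,0]],"spin":[0,0,0,0,0,0,0,0,0,0]}' 15
python3 -m jog '{"jaw":[91,70,60,60,60,60,60,60,60,60],"slide":[[0,0,0],[0,0,0],[0,0,0],[0,0,0],[0,0,0],[0,0,0],[0,0,0],[0,0,0],[0,0,0],[0,0,0]],"spin":[0,0,0,0,0,0,0,0,0,0]}' 15
```

```text
time_s: 2.45
ee_pos: [611.8, 288.1, 52.2]
ee_rot: [-179.9, 0.1, 90.0]
force: [-0.0, 0.1, 0.0]
gripper_width: 91.4
gripper_force: 0.0
time_s: 3.45
ee_pos: [612.7, 288.7, 53.7]
ee_rot: [180.0, -0.0, 90.0]
force: [-0.5, 0.6, 2.0]
gripper_width: 66.2
gripper_force: 15.0
```

```bash
python3 -m jog '{"jaw":[60,60,60,60,60,60,60,60,60,60],"slide":[[0,0,-0.2],[0,0,-0.3],[0,0,-0.4],[0,0,-0.4],[0,0,-0.4],[0,0,-0.4],[0,0,-0.4],[0,0,-0.4],[0,0,-0.3],[0,0,-0.1]],"spin":[0,0,0,0,0,0,0,0,0,0]}'
python3 -m jog '{"jaw":[60,60],"slide":[[0,0,0],[0,0,0]],"spin":[0,0]}'
python3 - <<'E'
from h import *
a=[];ms={n:env.camera_model(n) for n in("scene","side","wrist")};s=env.state();print(s["ee_pos"])
a={n:env.grab_frame(n) for n in ms}
for n in a: cv2.imwrite(f"pics/{n}2.png",a[n][:,:,::-1])
u,v=proj(ms["side"],(612,288,100)).astype(int);c=a["side"][v-90:v+60,u-80:u+80]
u,v=proj(ms["scene"],(612,288,100)).astype(int);e=a["scene"][v-90:v+60,u-80:u+80]
o=np.hstack([cv2.resize(cv2.resize(x,(400,375)),(250,234)) if 0 else cv2.resize(x,(267,250)) for x in(c,e)]);w=cv2.resize(a["wrist"],(266,200));w=cv2.copyMakeBorder(w,0,50,0,0,0)
cv2.imwrite("pics/c2.png",np.hstack([o,w])[:,:,::-1])
E
```

```text
time_s: 4.45
ee_pos: [613.1, 288.9, 154.0]
ee_rot: [179.9, -0.1, 90.0]
force: [-0.4, 0.4, -0.5]
gripper_width: 66.4
gripper_force: 15.0
time_s: 4.65
ee_pos: [612.2, 288.4, 151.9]
ee_rot: [-179.9, 0.0, 90.0]
force: [-0.2, -0.6, -0.2]
gripper_width: 66.2
gripper_force: 15.0
[612.17094431 288.44031468 151.91033686]
```

View pics/c2.png

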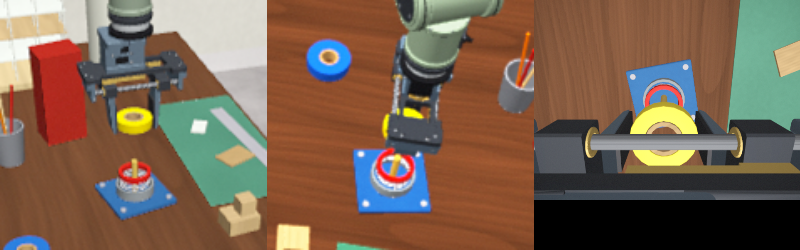

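The roll hangs flat in the fingers and the spigot is free. Next, carry it above the tray.

```bash
python3 -m jog '{"jaw":[60,60,60,60,60,60,60,60,60,60],"slide":[[-0.5,0,0],[-0.95,0,0],[-1,-0.05,0],[-1,-0.05,0],[-1,-0.05,0],[-1,-0.05,0],[-1,-0.05,0],[-1,-0.05,0],[-1,-0.05,0],[-1,-0.05,0]],"spin":[0,0,0,0,0,0,0,0,0,0]}'
python3 -m jog '{"jaw":[60,60,60,60,60,60,60,60,60,60],"slide":[[-1,-0.05,0],[-1,-0.05,0],[-1,-0.05,0],[-1,-0.05,0],[-1,-0.05,0],[-1,-0.05,0],[-1,-0.05,0],[-1,-0.05,0],[-0.95,-0.05,0],[-0.7,0,0]],"spin":[0,0,0,0,0,0,0,0,0,0]}'
python3 -m jog '{"jaw":[60,60],"slide":[[0,0,0],[0,0,0]],"spin":[0,0]}'
python3 - <<'E'
from h import *
m=env.camera_model("wrist");s=env.state();f=env.grab_frame("wrist");cv2.imwrite("pics/w3.png",f[:,:,::-1]);print(s["ee_pos"])
# dock with bare spigot, from the two fixed views
for n in("scene","side"):
    m=env.camera_model(n);I=env.grab_frame(n);cv2.imwrite(f"pics/{n}3.png",I[:,:,::-1])
    u,v=proj(m,(612,287,60)).astype(int)
    c=cv2.convexHull(big(mask(I,(0,180,100),(4,255,255),(u-30,v-20,u+30,v+20))|mask(I,(175,180,100),(179,255,255),(u-30,v-20,u+30,v+20))))
    W=np.array([plane(m,*p[0],60) for p in c],np.float32);print(n,"ring",cv2.boundingRect(c),cv2.minEnclosingCircle(W))
    c=cv2.convexHull(big(mask(I,(100,150,60),(125,255,255),(u-40,v-30,u+40,v+40))));print("plate",cv2.minAreaRect(np.array([plane(m,*p[0],12) for p in c],np.float32)))
E
```

```text
time_s: 5.8
ee_pos: [599.8, 2.9, 152.4]
ee_rot: [-180.0, 0.0, 90.0]
force: [-0.2, -0.6, -0.5]
gripper_width: 66.0
gripper_force: 15.0
time_s: 6.8
ee_pos: [585.8, -286.9, 152.3]
ee_rot: [-180.0, 0.0, 89.9]
force: [0.4, 0.5, -0.8]
gripper_width: 66.4
gripper_force: 15.0
time_s: 7.0
ee_pos: [586.6, -284.5, 152.2]
ee_rot: [-180.0, -0.1, 89.9]
force: [0.3, -0.1, 0.0]
gripper_width: 66.3
gripper_force: 15.0
[ 586.55048899 -284.48876048  152.20164961]
scene ring (406, 266, 22, 20) ((614.2080688476562, 284.1734313964844), 32.0588264465332)
plate ((616.300537109375, 284.5946960449219), (119.73992156982422, 118.90792846679688), 10.399334907531738)
side ring (288, 190, 19, 13) ((610.9874267578125, 280.86358642578125), 35.947731018066406)
plate ((608.6727294921875, 279.3907470703125), (119.49667358398438, 125.35507202148438), 10.324759483337402)
```

View pics/w3.png

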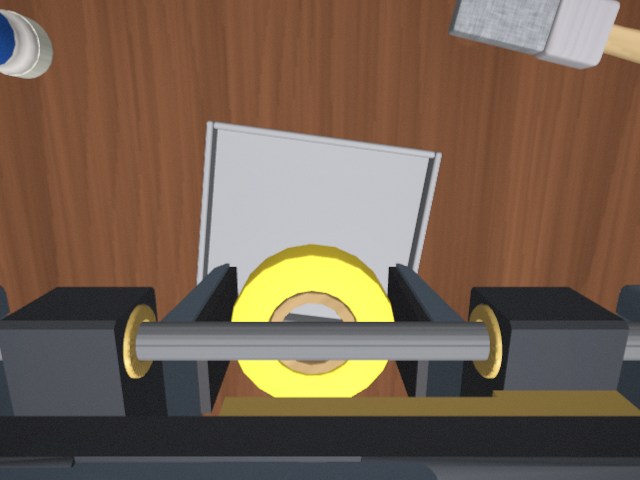

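The far tray rim corners are at (211,123) and (438,153); the roll hangs near (312,325).

```bash
python3 - <<'E'
from h import *
m=env.camera_model("wrist");a=plane(m,209,122,22);b=plane(m,440,153,22)
d=(b-a);L=np.linalg.norm(d);d/=L;n=np.array([d[1],-d[0]]);n*=-np.sign(n[1]);print(a,b,L,"centre",(a+b)/2+75*n,np.degrees(np.arctan2(*d[::-1])))
E
```

```text
[ 513.99907995 -201.61531218] [ 678.64267154 -222.82134799] 166.0036391367251 centre [ 586.74004551 -286.60386424] -7.339269372609009
```

```bash
python3 -m jog '{"jaw":[60,60,60,60,60,60,60,60,60,60],"slide":[[0,0,0.3],[0,0,0.6],[0,0,0.7],[0,0,0.8],[0,0,0.8],[0,0,0.7],[0,0,0.5],[0,0,0.25],[0,0,0.13],[0,0,0]],"spin":[0,0,0,0,0,0,0,0,0,0]}'
python3 -m jog '{"jaw":[62,64,67,70,74,78,80,80,80,80],"slide":[[0,0,0],[0,0,0],[0,0,0],[0,0,0],[0,0,0],[0,0,0],[0,0,0],[0,0,0],[0,0,0],[0,0,0]],"spin":[0,0,0,0,0,0,0,0,0,0]}'
```

```text
time_s: 8.15
ee_pos: [587.3, -284.3, 9.2]
ee_rot: [180.0, 0.0, 90.0]
force: [-0.6, -0.2, -0.2]
gripper_width: 66.3
gripper_force: 15.0
time_s: 9.15
ee_pos: [587.0, -284.4, 9.0]
ee_rot: [180.0, -0.0, 90.0]
force: [-0.3, -0.3, -0.1]
gripper_width: 80.3
gripper_force: 0.0
```

```bash
python3 -m jog '{"jaw":[80,80,80,80,80,80,80,80,80,80],"slide":[[0,0,-0.3],[0,0,-0.6],[0,0,-0.8],[0,0,-1],[0,0,-1],[0,0,-1],[0,0,-0.9],[0.5,0,0],[0,0,0],[0,0,0]],"spin":[0,0,0,0,0,0,0,0,0,0]}'
python3 - <<'E'
from h import *
m=env.camera_model("wrist");s=env.state();f=env.grab_frame("wrist");cv2.imwrite("pics/w4.png",f[:,:,::-1]);print(s["ee_pos"])
E
```

```text
time_s: 10.15
ee_pos: [586.3, -268.6, 176.0]
ee_rot: [-179.9, -0.0, 90.1]
force: [0.3, -0.0, -0.2]
gripper_width: 79.9
gripper_force: 0.0
[ 586.2859781  -268.62877197  175.9801155 ]
```

View pics/w4.png

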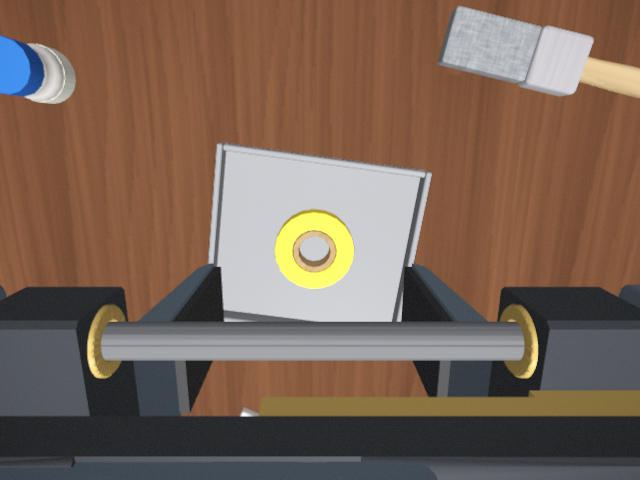

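Roll lies flat near the tray's middle (314,250). On to the flask.

```bash
python3 -m jog '{"jaw":[80,80,80,80,80,80,80,80,80,80],"slide":[[0.5,0,0],[0.9,0,0],[1,-0.1,-0.3],[1,-0.1,-0.3],[1,-0.1,-0.3],[1,-0.1,-0.3],[1,-0.1,0],[0.9,-0.1,0],[0.6,-0.1,0],[0.4,-0.1,0]],"spin":[0,0,0,0,0,0,0,0,0,0]}'
python3 -m jog '{"jaw":[80,80,80],"slide":[[0,0,0],[0,0,0],[0,0,0]],"spin":[0,0,0]}'
python3 - <<'E'
from h import *
m=env.camera_model("wrist");s=env.state();f=env.grab_frame("wrist");cv2.imwrite("pics/w5.png",f[:,:,::-1]);print(s["ee_pos"])
print(proj(m,(562,-20,95)))
E
```

```text
time_s: 11.2
ee_pos: [562.2, -18.4, 212.4]
ee_rot: [-179.9, -0.0, 90.1]
force: [-0.1, 0.0, -0.2]
gripper_width: 80.1
gripper_force: 0.0
time_s: 11.5
ee_pos: [563.2, -21.2, 212.9]
ee_rot: [-180.0, 0.0, 89.9]
force: [0.5, -0.2, -0.1]
gripper_width: 79.9
gripper_force: 0.0
[563.15154728 -21.19303404 212.90874426]
[310.78533677 237.07662558]
```

View pics/w5.png

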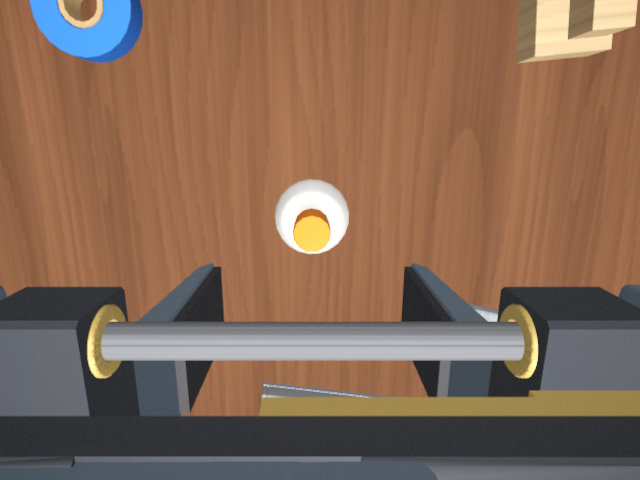

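The flask's cap top is at about (312,233) and its ball at (312,217), both upright in the view.

```bash
python3 - <<'E'
from h import *
m=env.camera_model("wrist");I=cv2.imread("pics/w5.png")[:,:,::-1].copy();h=cv2.cvtColor(I,cv2.COLOR_RGB2HSV)
print(h[233,312],h[213,312])
c=big(mask(I,(16,150,235),(24,255,255),(285,200,340,260)));print(cv2.boundingRect(c))
W=np.array([plane(m,*p[0],95) for p in c],np.float32);print("cap top",cv2.minEnclosingCircle(W),W.mean(0))
k=mask(I,(0,0,120),(179,60,255),(265,170,360,262));c=cv2.convexHull(big(k));e=cv2.fitEllipse(c);print(e,"ball",plane(m,*e[0],27))
E
```

```text
[ 23 161 255] [ 14 200 185]
(293, 216, 37, 35)
cap top ((562.3024291992188, -17.08669090270996), 13.226851463317871) [562.3757   -17.183134]
((311.5494079589844, 216.14004516601562), (74.19236755371094, 74.7891616821289), 13.689830780029297) ball [562.43865822 -17.75799528]
```

```bash
python3 -m jog '{"jaw":[80,80,80,80,80,80,80,80,80,80],"slide":[[0.12,-0.03,0],[0,0,0.5],[0,0,0.7],[0,0,0.8],[0,0,0.8],[0,0,0.8],[0,0,0.7],[0,0,0.5],[0,0,0.26],[0,0,0]],"spin":[0,0,0,0,0,0,0,0,0,0]}' 30
python3 -m jog '{"jaw":[60,50,40,30,20,20,20,20,20,20],"slide":[[0,0,0],[0,0,0],[0,0,0],[0,0,0],[0,0,0],[0,0,0],[0,0,0],[0,0,0],[0,0,0],[0,0,0]],"spin":[0,0,0,0,0,0,0,0,0,0]}' 30
python3 -m jog '{"jaw":[20,20,20,20,20],"slide":[[0,0,0],[0,0,0],[0,0,0],[0,0,0],[0,0,0]],"spin":[0,0,0,0,0]}' 50
```

```text
time_s: 12.55
ee_pos: [561.5, -17.0, 60.4]
ee_rot: [-179.9, -0.0, 90.0]
force: [0.2, -0.6, 0.1]
gripper_width: 80.3
gripper_force: 0.0
time_s: 13.55
ee_pos: [562.2, -16.8, 61.3]
ee_rot: [180.0, -0.0, 90.0]
force: [0.1, 0.5, 0.9]
gripper_width: 27.2
gripper_force: 30.0
time_s: 14.05
ee_pos: [562.2, -16.8, 61.3]
ee_rot: [180.0, 0.0, 90.0]
force: [1.6, 0.6, 0.7]
gripper_width: 27.5
gripper_force: 50.0
```

```bash
python3 -m jog '{"jaw":[20,20,20,20,20,20,20,20,20,20],"slide":[[0,0,-0.2],[0,0,-0.4],[0,0,-0.5],[0,0,-0.5],[0,0,-0.5],[0,0,-0.5],[0,0,-0.5],[0,0,-0.4],[0,0,-0.2],[0,0,0]],"spin":[0,0,0,0,0,0,0,0,0,0]}'
python3 -m jog '{"jaw":[20,20,20,20,20,20,20,20,20,20],"slide":[[0.3,0.15,0],[0.6,0.15,0],[0.8,0.15,0],[0.8,0.15,0],[0.8,0.15,0],[0.8,0.15,0],[0.8,0.15,0],[0.8,0.15,0],[0.8,0.15,0],[0.8,0.15,0]],"spin":[0,0,0,0,0,0,0,0,0,0]}'
python3 -m jog '{"jaw":[20,20,20,20,20,20,20,20,20,20],"slide":[[0.8,0.15,0],[0.7,0,0],[0.6,0,0],[0.4,0,0],[0.25,0,0],[0.13,0,0],[0,0,0],[0,0,0],[0,0,0],[0,0,0]],"spin":[0,0,0,0,0,0,0,0,0,0]}'
python3 - <<'E'
from h import *
m={n:env.camera_model(n) for n in("scene","side","wrist")};s=env.state()
a={n:env.grab_frame(n) for n in m}
for n in a: cv2.imwrite(f"pics/{n}6.png",a[n][:,:,::-1])
o=[]
for n in("side","scene"):
    u,v=proj(m[n],(612,288,100)).astype(int);print(n,"crop origin",u-40,v-50,"x6");o.append(cv2.resize(a[n][v-50:v+50,u-33:u+33],None,fx=6,fy=6,interpolation=2))
cv2.imwrite("pics/c6.png",np.hstack(o)[:,:,::-1])
E
```

```text
time_s: 15.05
ee_pos: [562.5, -16.8, 173.3]
ee_rot: [179.9, 0.0, 90.0]
force: [0.5, -0.4, -2.1]
gripper_width: 27.2
gripper_force: 50.0
time_s: 16.05
ee_pos: [606.8, 203.9, 171.0]
ee_rot: [-179.9, 0.0, 90.0]
force: [-0.4, -0.6, -1.9]
gripper_width: 27.1
gripper_force: 50.0
time_s: 17.05
ee_pos: [611.7, 288.0, 172.4]
ee_rot: [180.0, 0.0, 90.0]
force: [0.6, 0.2, -2.5]
gripper_width: 27.3
gripper_force: 50.0
side crop origin 257 133 x6
scene crop origin 380 217 x6
```

View pics/c6.png

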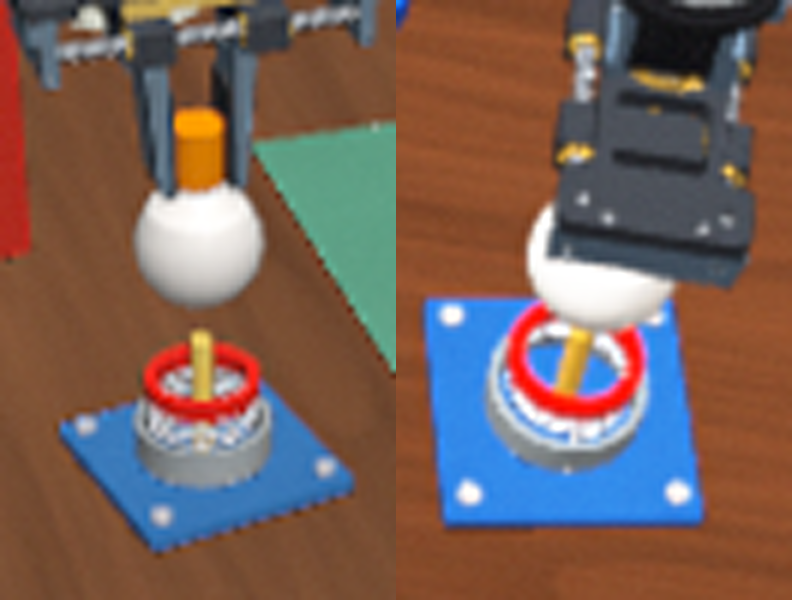

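Both views show the flask upright over the ring, about 111 mm up; the ball is near (200,240) in the side crop, with the spigot tip at (203,335). I'll check the offset with the same cameras.

```bash
python3 - <<'E'
from h import *
from scipy.optimize import least_squares
rd=lambda I,r:mask(I,(0,180,100),(4,255,255),r)|mask(I,(175,180,100),(179,255,255),r)
P={}
for n in("side","scene"):
    m=env.camera_model(n);I=cv2.imread(f"pics/{n}6.png")[:,:,::-1].copy();J=cv2.imread(f"pics/{n}3.png")[:,:,::-1].copy()
    u,v=proj(m,(612,288,138)).astype(int)
    c=cv2.convexHull(big(mask(I,(0,0,110),(179,60,255),(u-15,v-14,u+15,v+14)))).reshape(-1,2).astype(float)
    # circle through the lower outline only (upper part lies behind the gripper)
    q=c[c[:,1]>v+0] if n=="scene" else c[c[:,1]>v-4]
    r=least_squares(lambda p:np.hypot(*(q-p[:2]).T)-p[2],[u,v,11],loss="soft_l1").x
    u,v=proj(m,(612,288,60)).astype(int);k=rd(J,(u-25,v-20,u+25,v+20));c=cv2.convexHull(big(k))
    e=cv2.fitEllipse(c)
    W=np.array([plane(m,*p[0],60) for p in c],np.float32)
    # spigot tip: topmost brass pixel
    t=mask(J,(12,90,60),(30,255,255),(u-8,v-16,u+8,v+10));ys,xs=np.nonzero(t);y0=ys.min();tip=(xs[ys<=y0+1].mean(),y0+1.0)
    print(n,"ball",r,plane(m,*r[:2],138),"ring",e,cv2.minEnclosingCircle(W)[0],"tip",tip,plane(m,*tip,82),"len",len(ys))
    bs=P.setdefault(n,(m,r[:2],tip))
b=tri(P["side"][0],P["side"][1],P["scene"][0],P["scene"][1]);t=tri(P["side"][0],P["side"][2],P["scene"][0],P["scene"][2]);print("ball",b,"tip",t,"move",t-b)
E
```

```text
side ball [296.65725843 172.87707625  10.64872476] [610.72005999 289.0463793 ] ring ((297.401123046875, 195.96246337890625), (12.465120315551758, 19.480314254760742), 89.73060607910156) (610.9874267578125, 280.86358642578125) tip (np.float64(295.0), np.float64(179.0)) [620.16329092 347.80892888] len 156
scene ball [420.38576978 262.48629564  11.84089804] [621.25612281 283.70662883] ring ((416.5062561035156, 275.9857177734375), (19.469209671020508, 21.902036666870117), 114.5769271850586) (614.2080688476562, 284.1734313964844) tip (np.float64(411.0), np.float64(263.0)) [590.37307669 264.38101836] len 56
ball [614.26042555 286.70901557 135.34354523] tip [607.26510369 266.17854376 123.36584431] move [ -6.99532186 -20.53047181 -11.97770091]
```

```bash
python3 - <<'E'
from h import *
for n,rb,rr in(("side",(296.66,297.3),297.4),("scene",(420.4,421.2),416.5)):
    m=env.camera_model(n)
    b=proj(m,(612,288,138));r=proj(m,(612,288,54));g=(proj(m,(622,288,138))-b)/10;h=(proj(m,(612,298,138))-b)/10
    print(n,"expected du",b[0]-r[0],"seen",[x-rr for x in rb],"px per mm x,y",g[0],h[0])
# wrist view of the dock again: sub-pixel consistency, tip and ring against the flask measured alike
m=env.camera_model("wrist");I=cv2.imread("pics/wrist6.png")[:,:,::-1].copy()
c=cv2.convexHull(big(mask(I,(100,120,60),(125,255,255),(215,100,395,300))));W=np.array([plane(m,*p[0],12) for p in c],np.float32);print(cv2.minAreaRect(W),env.state()["ee_pos"])
E
```

```text
side expected du -0.6436994501161735 seen [-0.7399999999999523, -0.0999999999999659] px per mm x,y 0.3148535851362567 -0.08819962517351883
scene expected du 4.787688048017685 seen [3.8999999999999773, 4.699999999999989] px per mm x,y -0.0273715859433878 0.3811399136350417
((611.729736328125, 288.0321960449219), (118.20014953613281, 118.12543487548828), 10.458976745605469) [611.68299174 288.28713371 172.36674371]
```

```bash
python3 -m jog '{"jaw":[20,20,20,20,20,20,20,20,20,20],"slide":[[0,0,0.1],[0,0,0.2],[0,0,0.25],[0,0,0.25],[0,0,0.25],[0,0,0.25],[0,0,0.2],[0,0,0.15],[0,0,0.05],[0,0,0]],"spin":[0,0,0,0,0,0,0,0,0,0]}' 60
python3 -m jog '{"jaw":[20,20,20,20,20,20,20,20,20,20],"slide":[[0,0,0.05],[0,0,0.05],[0,0,0.05],[0,0,0.05],[0,0,0.05],[0,0,0.05],[0,0,0],[0,0,0],[0,0,0],[0,0,0]],"spin":[0,0,0,0,0,0,0,0,0,0]}'
```

```text
time_s: 18.2
ee_pos: [611.6, 288.6, 121.1]
ee_rot: [-180.0, 0.0, 90.0]
force: [-0.1, 0.5, -2.1]
gripper_width: 26.9
gripper_force: 60.0
time_s: 19.2
ee_pos: [611.8, 288.5, 112.5]
ee_rot: [180.0, -0.0, 90.0]
force: [-0.0, -0.8, 3.3]
gripper_width: 27.1
gripper_force: 60.0
```

```bash
python3 -m jog '{"jaw":[20,20,20,20,20,20,20,20,20,20],"slide":[[0,0,0.05],[0,0,0.05],[0,0,0.05],[0,0,0.05],[0,0,0.05],[0,0,0.05],[0,0,0.05],[0,0,0.05],[0,0,0],[0,0,0]],"spin":[0,0,0,0,0,0,0,0,0,0]}'
python3 -m jog '{"jaw":[20,20,20,20,20,20],"slide":[[0,0,0.03],[0,0,0.03],[0,0,0],[0,0,0],[0,0,0],[0,0,0]],"spin":[0,0,0,0,0,0]}'
```

```text
time_s: 20.2
ee_pos: [611.8, 288.6, 101.3]
ee_rot: [179.9, -0.0, 90.0]
force: [-1.4, -2.1, 8.1]
gripper_width: 27.0
gripper_force: 60.0
time_s: 20.8
ee_pos: [611.9, 288.6, 99.8]
ee_rot: [179.9, -0.0, 90.0]
force: [-2.0, -2.8, 9.6]
gripper_width: 26.6
gripper_force: 60.0
```

```bash
python3 -m jog '{"jaw":[20,20,20,20,20,20,20,20],"slide":[[-0.02,-0.01,0.02],[-0.01,-0.01,0.03],[0,0,0.03],[0,0,0.03],[0,0,0],[0,0,0],[0,0,0],[0,0,0]],"spin":[0,0,0,0,0,0,0,0]}'
python3 -m jog '{"jaw":[20,20,20,20],"slide":[[0,0,0.03],[0,0,0],[0,0,0],[0,0,0]],"spin":[0,0,0,0]}'
```

```text
time_s: 21.6
ee_pos: [611.8, 288.3, 97.5]
ee_rot: [179.8, -0.1, 90.0]
force: [-1.7, -2.6, 12.4]
gripper_width: 27.1
gripper_force: 60.0
time_s: 22.0
ee_pos: [611.9, 288.3, 97.5]
ee_rot: [179.8, -0.1, 90.0]
force: [-3.8, -2.1, 15.6]
gripper_width: 27.3
gripper_force: 60.0
```

```bash
python3 - <<'E'
from h import *
o=[]
for n in("side","scene"):
    m=env.camera_model(n);I=env.grab_frame(n);cv2.imwrite(f"pics/{n}7.png",I[:,:,::-1])
    u,v=proj(m,(612,288,70)).astype(int);o.append(cv2.resize(I[v-50:v+50,u-33:u+33],None,fx=6,fy=6,interpolation=2))
    b=proj(m,(612,288,65))
    if n=="side":
        q=cv2.convexHull(big(mask(I,(0,0,110),(179,60,255),(int(b[0])-14,int(b[1])-13,int(b[0])+14,int(b[1])+5))));x,y,w,h=cv2.boundingRect(q);print("ball u",x+(w-1)/2,w,"expected",b[0]-proj(m,(612,288,54))[0]+297.4)
    c=cv2.moments(mask(I,(5,180,120),(20,255,255),(u-15,v-35,u+15,v+5)),True);print(n,"cap",c["m10"]/max(c["m00"],1),c["m01"]/max(c["m00"],1),proj(m,(612,288,38+78)))
cv2.imwrite("pics/c7.png",np.hstack(o)[:,:,::-1]);s=env.state();print(s["force"],s["torque"],s["gripper_force"])
E
```

```text
ball u 297.0 21 expected 297.31845504536875
side cap 297.375 179.0 [297.32695028 179.25145932]
scene cap 409.45454545454544 250.8181818181818 [420.98252764 264.27305207]
[-2.92937357 -2.87803858 15.48984255] [-0.30155693  0.77480772  0.04737256] 60.00529110431671
```

View pics/c7.png

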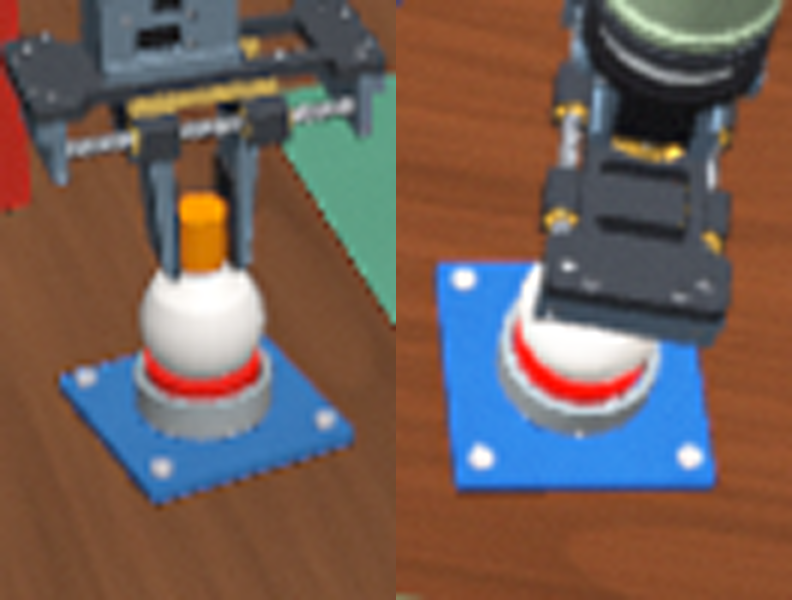

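The flask sits upright in the ring, which is down in the cup. The push is about 17 N against the 13 N spring, so I'm handing it in.

```bash
python3 -m jog '{"jaw":[20,20,20,20],"slide":[[0,0,0],[0,0,0],[0,0,0],[0,0,0]],"spin":[0,0,0,0]}'; python3 -c "
from workcell import env
print(env.job_done())"
```

```text
time_s: 22.5
ee_pos: [611.9, 288.3, 97.5]
ee_rot: [179.8, -0.1, 90.0]
force: [-2.9, -2.3, 15.8]
gripper_width: 27.1
gripper_force: 60.0
the job is handed in; nothing more can be done
None
```

The job is handed in at about 22.5 s: the tape roll lies flat in the tray, and the flask is upright in the ring, held pressed at about 17 N against the 13 N spring; the hand-in returned no verdict.

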